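Refit the washing machine's programme knob

TASK

The washing machine's front panel lies face up after a repair. Put its loose round programme knob back on the D-shaped spindle: feel for the flat and press the knob on until it snaps fully home, gently, as the circuit board sits right behind: never lean on knob, spindle or panel with more than about 12 N. Then turn the knob until its pointer stands at the long off mark, let go, and leave everything else on the worktop where it is.

Things in the scene. Friction and masses are not known exactly. Their poses are not given: they have to be found in the camera images.
- knob: the loose programme knob: a white cylinder with a metal core and a finely ribbed side, 46 mm across and 25 mm tall, about 150 g, lying right way up on the worktop. Origin: centre of its underside; z up; its x axis points along the grey pointer line on its top. It can be gripped by the rim in any direction
- knob_pointer (a point): the outer end of the knob's pointer line: on the knob's top face, 21 mm from its axis along +x, 25 mm above its underside
- knob_bore (a point): mouth of the knob's bore, in the middle of its underside (same point and axes as the knob). The first 3 mm are round, 17 mm across, with a 2.5 mm lead-in at 45 degrees; then it is D-shaped to 13 mm depth, its flat square-edged, on the pointer's side (+x), 4.4 mm from the axis. So the spindle has about 0.5 mm of room and enters only within 0.2 to 0.4 rad of its flat
- panel: the machine's white front panel, lying flat and fixed on the worktop, 595 mm long (its y), 120 mm wide (its x), its face level and 50 mm above the worktop. Origin: centre of its underside; x points to its upper edge, y to the end with the open drawer slot; a dark display and keys lie on the -y half, flush to within 3 mm
- dial (a point): the point on the panel's face on the spindle's axis, 30 mm from the panel's middle towards the drawer slot; axes as the panel's, z up. A ring of short marks surrounds it. The knob is home when its underside is 2.5 mm above this point, centred on it
- off_mark (a point): middle of the one long, thick mark of the dial's ring: off. It lies on the face, 34.5 mm from the dial point along the panel's +x
- spindle_end (a point): top of the grey D spindle, 15.5 mm above the face on its axis: 16 mm diameter, flat 4 mm from the axis. Axes are the panel's and do not turn with it. The middle of its flat was left 0.4 to 2.45 rad (23 to 140 degrees) clockwise of the off mark, seen from above; this angle is not measured. It turns with 0.015 N m and stays where it is left; the fitted knob has 0.1 to 0.2 rad of play on it
- board (a joint): how far the selector behind the panel, spindle and all, is pressed down against its springy circuit board, in m: 0 at rest, 0.001 for every 10 N of push on the spindle. The board breaks beyond 0.0014 (14 N). Better felt as force than read
- snap_level (a point): point on the axis 8 mm above the face. A knob that misses the flat stops 11 to 13.5 mm above the face; turned there under 3 to 6 N it leaves the spindle still, and its lead-in centres it, the better if borne 1 to 2 N towards the pointer. Once the flats match it drops to about this level, where a sprung nose takes 6 to 10 N to pass (if more, turn on a little); then it snaps home
- filter_cap: bystander: white drain filter cap, a disc 58 mm across and 12 mm thick with a bar grip 46 by 11 mm on top, 30 mm tall in all; origin under its centre
- tape_roll: bystander: black roll of tape lying flat, 64 mm across, 40 mm hole, 19 mm tall; origin under its centre
- screwdriver: bystander: red-handled screwdriver, 200 mm long, lying along its x, tip to +x; origin under its middle
- drawer: bystander: the white detergent drawer, an open tray about 240 by 175 mm, 72 mm tall; origin under the tray's centre
- detergent: bystander: white bottle with a blue cap, 72 mm across, 200 mm tall; origin under its centre
- mug: bystander: white mug, 80 mm across, 90 mm tall, handle on +y; origin under its centre
- softener: bystander: white bottle with a grey cap, 66 mm across, 170 mm tall; origin under its centre
Not all that is in view belongs to the job. Leave any red or turquoise look-alike of the knob alone.

How it is judged:
By the outcome, as a careful person would: the job done as asked, in the order asked, and still so for the second after the job is handed in, with the robot touching nothing.
It also fails if it takes over 72 s, if anything falls off the work surface, if the arm or the gripper's body presses on something with over 40 N, if the wrist force passes 120 N, or if a joint passes its speed limit or range.

ROBOT

A 6-joint arm with a two-finger parallel gripper is mounted at the origin on the work surface. World frame = base frame: x ahead of the robot, y to its left, z up, the work surface at z = 0. Lengths are in m, angles in rad, forces in N, time in s.
With the tool pointing down it reaches from about 0.3 to 0.875 m from the base axis. Payload 6.4 kg.
Tool frame: the origin (TCP) lies on the mounting face of the last link; the fingertips stand 173 mm ahead of it and the grasp point (between the pads) lies 155 mm ahead of it (ctrl.tip_reach is the distance from the TCP to the fingertips, in m); z points along the fingers, y is the line along which they close (so a half turn about z gives the same grasp; the last joint's range is limited). The gripper opens to 85 mm and grips with 20 to 120 N. Pads are 22 mm wide; open, the fingers measure 114 mm over their backs; the gripper's body (76 mm by 85 mm) begins 54 mm behind the grasp point. The pads swing forward as they close: fully open they stand 13 mm farther back than shut.
Start: joints at [1.087, 0.181, 1.607, -0, 1.354, -0.206], TCP at [0.158, 0.553, 0.405] pointing down, gripper open.
Joint ranges: [-2.99, 2.99], [-0.89, 2.07], [0.3, 2.58], [-1.14, 4.28], [0, 2.63], [-3.12, 3.12]. Speed limits (rad/s): [2.57, 2.57, 3.01, 3.14, 3.14, 3.14].

INTERFACE

Orientations are given as a unit quaternion [w, x, y, z].
In Python, from bench import ctrl gives the robot as it stands.
- The arm moves only by the shell command python3 -m pendant 'ROWS'. ROWS is JSON, a list that holds one entry, the list of rows, each a list of 7 numbers: the opening, from 0 (shut) to 1 (fully open), then the shift along the tool's x, y, z in mm, then the turn, a rotation vector about the tool's x, y, z in rad. A call has 1 to 5 rows; each row is the pose to reach, as a shift and turn from the pose commanded when the call began, along the tool's axes at that moment; what a row does not reach only later rows make up. A row lasts 1/12 s, in which the tool goes at most 41.7 mm and 7.16 degrees, less where a joint would pass 70% of its speed; a pose out of reach is approached as far as the arm can. A call with a gripper value outside its range is refused whole. The fingers move at their own pace and stop on an object; the grip force is fixed at half the most. Time passes only in rows, so rows that repeat a pose let the fingers close. It gives the time, the measured TCP pose, the force, the opening and the grip force at its end, in the units of the state.
- ctrl.get_obs(): the state, without advancing time (a new reading comes with each control period).
- ctrl.camera(name): name is "side" or "top"; returns the picture (384x512x3 uint8, red, green, blue); there is no depth.
- ctrl.camera_params(name): a dict with "mtx" (3x3 intrinsics, pixels), "world_from_camera" (4x4, takes a point from camera to world coordinates). Camera axes: x right, y down, z forward; pixel columns grow to the right and rows downward; lengths in m; the calibration is good to about 2 mm. A picture is of the moment at which its call begins. camera_params takes no time and is no camera call.
- ctrl.hand_in(): hands the job in; it is judged then, once.
Trained networks look in the newest picture that a camera, given by its name, has taken for a name from the list of things; names that differ only in an ending like _2 or _b are one class to them, and where a whole thing is asked for, a point or a joint stands for the part that bears it (a point fixed in the world has none). Each returns a list of dicts, best first, with "confidence" (0 to 1); they miss things now and then, are a little off and sometimes report something else, mostly with a low value. They report only what shows in the picture. A call takes as long as a camera call. They do not tell look-alikes from the thing itself.
- ctrl.boxes_of(camera, name): "point" ([column, row] as shares, 0 to 1, of the picture: columns of its width, rows of its height, amid what is visible of it).
The state is a dict: "time_s": time; "q": joint angles; "dq": joint speeds; "joint_efforts": joint torques, N m; "eef_pos": TCP position; "eef_rot": TCP orientation; "wrist_force": force on the tool from outside, world axes, zero at the start; "torque": the same for the moment, N m; "opening": opening from 0.0 (shut) to 1.0 (fully open); "grasp_force": force on a finger pad.
Only numpy, scipy, OpenCV 4.12 (cv2) and the standard library are available. Lean on these libraries where they do the work, as an engineer would, in place of code of your own. Each camera call takes 0.05 s, during which the arm holds its last target. There are 200 camera calls.

## Working session

There is one attempt and no reset: what is moved stays moved. The work goes in short steps, Python scripts to look and compute and a shell command to move; the robot and the scene stay as the last step left them, time stands still between calls to the robot, and variables do not carry over. Pictures are saved under pics/ and viewed, at most 10 in all, crops included, and the job is handed in when it is done.

```bash
mkdir -p pics; ls
python3 - <<'E'
from bench import ctrl
import cv2,numpy as np
for n in("top","side"):
    im=ctrl.camera(n); cv2.imwrite(f"pics/{n}0.png",im[:,:,::-1])
    p=ctrl.camera_params(n); print(n,np.round(p["mtx"],1).tolist(),np.round(p["world_from_camera"],4).tolist())
    for k in("knob","panel","spindle_end","dial","off_mark","knob_pointer"):
        print(n,k,[(round(d["point"][0]*512,1),round(d["point"][1]*384,1),round(d["confidence"],2)) for d in ctrl.boxes_of(n,k)][:4])
o=ctrl.get_obs();print({k:np.round(v,4).tolist() for k,v in o.items()},ctrl.tip_reach)
E
```

```text
pics
top [[380.7, 0.0, 254.8], [0.0, 380.7, 189.8], [0.0, 0.0, 1.0]] [[0.0166, -0.9962, 0.0855, 0.4272], [-0.9999, -0.0164, 0.0032, -0.0155], [-0.0017, -0.0855, -0.9963, 1.2137], [0.0, 0.0, 0.0, 1.0]]
top knob [(162.5, 194.5, 0.69), (199.4, 242.1, 0.65), (178.1, 225.4, 0.55), (195.2, 193.0, 0.54)]
top panel [(263.5, 141.4, 0.84)]
top spindle_end [(265.7, 144.1, 0.76)]
top dial [(266.5, 143.0, 0.84)]
top off_mark [(262.8, 143.4, 0.98)]
top knob_pointer [(163.4, 191.1, 0.69), (176.0, 226.0, 0.67), (198.1, 241.4, 0.62), (192.1, 193.7, 0.44)]
side [[404.6, 0.0, 261.6], [0.0, 404.6, 191.6], [0.0, 0.0, 1.0]] [[-0.9706, -0.1551, 0.1843, 0.2861], [-0.2402, 0.6795, -0.6932, 0.9109], [-0.0177, -0.7171, -0.6967, 1.0077], [0.0, 0.0, 0.0, 1.0]]
side knob [(242.6, 277.4, 0.79), (252.1, 251.4, 0.63), (300.8, 255.0, 0.58), (265.9, 210.9, 0.53)]
side panel [(215.9, 206.0, 0.73), (325.3, 150.2, 0.49)]
side spindle_end [(217.4, 203.0, 0.8), (242.2, 352.9, 0.36), (280.5, 181.2, 0.34)]
side dial [(217.2, 202.3, 0.71)]
side off_mark [(219.2, 203.4, 0.95)]
side knob_pointer [(305.5, 252.6, 0.76), (246.0, 279.3, 0.7), (278.9, 271.0, 0.63), (249.7, 249.7, 0.55)]
{'time_s': 0.7, 'q': [1.0867, 0.1808, 1.607, 0.0, 1.3538, -0.2063], 'dq': [-0.0002, -0.0, 0.0006, -0.0005, -0.0015, -0.0004], 'joint_efforts': [0.0003, -44.4716, -35.1624, 0.0, 0.0006, 0.0], 'eef_pos': [0.1577, 0.553, 0.4047], 'eef_rot': [-0.0, 0.1385, 0.9904, 0.0], 'wrist_force': [0.6053, 0.231, 0.9783], 'torque': [0.0115, 0.0454, 0.0127], 'grasp_force': 0.0, 'opening': 0.9994} 0.1734
```

Run:
```python
import cv2
a=cv2.imread("pics/top0.png");b=cv2.imread("pics/side0.png")
cv2.imwrite("pics/top_full.png",cv2.resize(a,(768,576)))
c=cv2.resize(a[170:270,130:263],(798,600),interpolation=cv2.INTER_CUBIC);cv2.imwrite("pics/top_crop.png",c)
```

```text
(no output)
```

View pics/top_full.png

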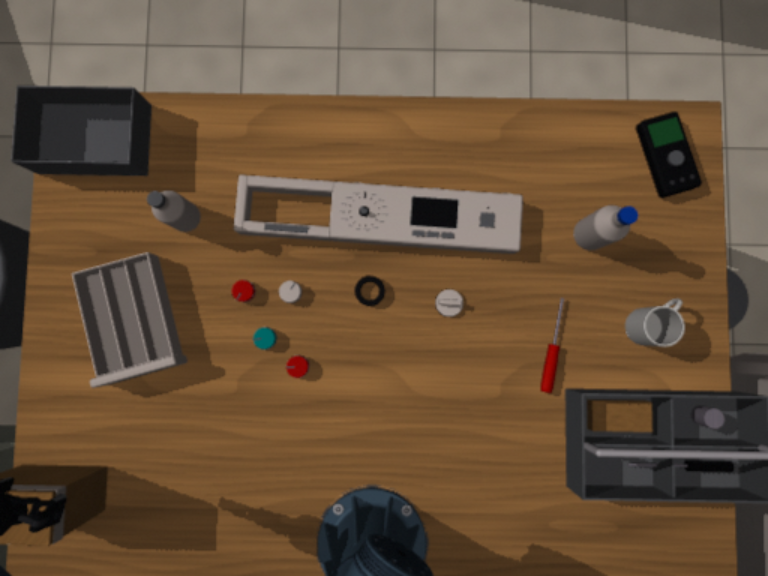

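View pics/top_crop.png

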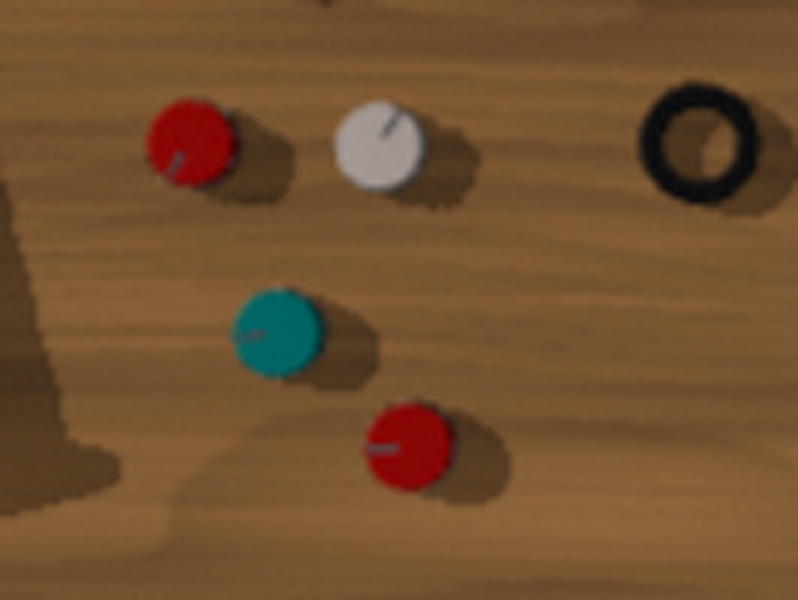

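Candidates for the knob in the 512-px top image are red (162,194), white (193,194), turquoise (176,225), red (198,244), and the white filter cap with a bar (300,201). The crop shows the white disc at (193,194) with a grey pointer line running up and to the right, so I choose that one. The spindle is at about (243,141), with the off mark above it at about (243,130).

```bash
cat > h.py <<'E'
from bench import ctrl
import numpy as np,cv2
from scipy.spatial.transform import Rotation as R
P={n:ctrl.camera_params(n) for n in("top","side")}
def w(n,uv,z):
    T=P[n]["world_from_camera"];d=T[:3,:3]@np.linalg.inv(P[n]["mtx"])@[uv[0],uv[1],1]
    return T[:3,3]+d*(z-T[2,3])/d[2]
def px(n,p):
    T=np.linalg.inv(P[n]["world_from_camera"]);q=P[n]["mtx"]@(T[:3,:3]@p+T[:3,3]);return q[:2]/q[2]
def shift(goal,rotmat=None):  # goal TCP pos -> tool-frame mm
    o=ctrl.get_obs();q=o["eef_rot"];r=R.from_quat([q[1],q[2],q[3],q[0]])
    return r.inv().apply(np.array(goal)-o["eef_pos"])*1000
E
python3 - <<'E'
from h import *
a=cv2.imread("pics/top0.png");b=cv2.imread("pics/side0.png")
hsv=cv2.cvtColor(a,cv2.COLOR_BGR2HSV)
m=((hsv[:,:,1]<60)&(hsv[:,:,2]>130)).astype(np.uint8)
n,l,s,c=cv2.connectedComponentsWithStats(m[180:210,180:207]);
for i in range(1,n):
    if s[i,4]>20:print("white",s[i],c[i]+[180,180],"world",w("top",c[i]+[180,180],.025))
# panel corners
n,l,s,c=cv2.connectedComponentsWithStats(m); i=l[135,262]; print(s[i])
pts=np.argwhere(l==i)[:,::-1]
wp=np.array([w("top",p,.05)[:2] for p in pts]).astype(np.float32)
r=cv2.minAreaRect(wp);print("rect",r)
p1=cv2.resize(a[110:165,205:280],(800,587),interpolation=cv2.INTER_CUBIC)
cv2.imwrite("pics/dial_top.png",p1)
x=w("top",(242.7,140.7),.0655);print("spindle guess",x,px("side",x))
k=w("top",(193.2,194.3),.025);u,v=px("side",k).astype(int);print(u,v)
s1=cv2.resize(b[v-30:v+30,u-40:u+40],(400,300),interpolation=cv2.INTER_CUBIC)
u2,v2=px("side",x).astype(int);print(u2,v2)
s2=cv2.resize(b[v2-30:v2+30,u2-40:u2+40],(400,300),interpolation=cv2.INTER_CUBIC)
cv2.imwrite("pics/side2.png",np.hstack([s1,s2]))
E
```

```text
white [  6   7  14  14 146] [192.25342466 193.93150685] world [0.51306288 0.18404107 0.025     ]
[ 156  117  192   49 4393]
rect ((0.6788328886032104, 0.0009444952011108398), (0.5893029570579529, 0.11592719703912735), 86.79119110107422)
spindle guess [0.67605296 0.02778945 0.0655    ] [216.39711849 196.11802115]
252 248
216 196
```

View pics/dial_top.png

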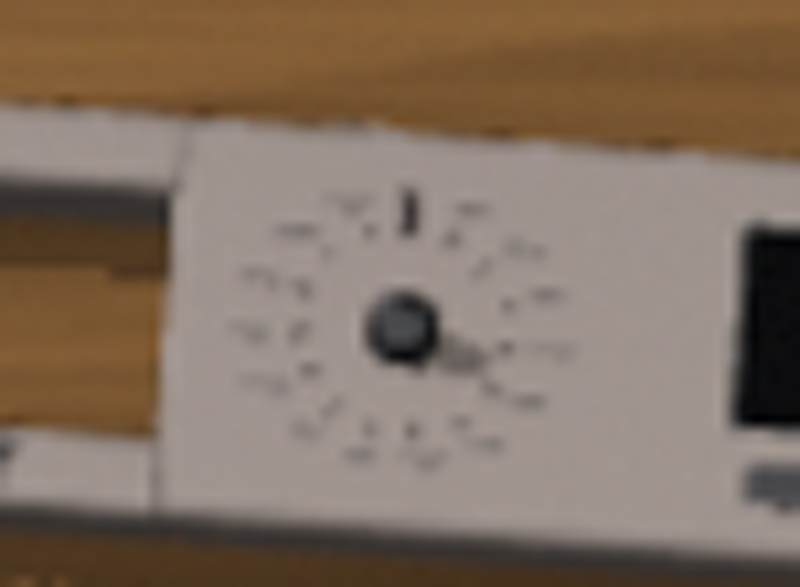

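View pics/side2.png

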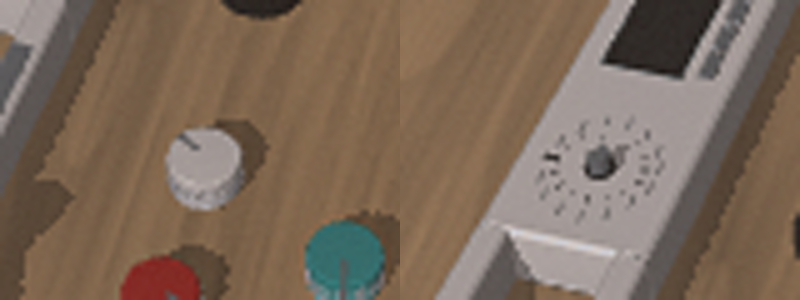

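The side crop confirms the white knob, with its pointer towards the panel. The dial crop shows the spindle at about (242.3,140) and the long off mark at about (242.9,129.5). Together with the panel rectangle fit this puts the dial at about (0.679, 0.030), panel yaw about −0.056, the knob at about (0.513, 0.183) and its pointer yaw about −0.53. Now I move above the knob.

```bash
python3 -m pendant '[[[1,-29.5,-17.2,0,0,0,0],[1,-59,-34.4,0,0,0,0],[1,-88.5,-51.6,0,0,0,0],[1,-118,-68.8,0,0,0,0],[1,-147.6,-86.1,0,0,0,0]]]' >/dev/null
python3 -m pendant '[[[1,-29.5,-17.2,10,0,0,0],[1,-59,-34.4,20,0,0,0],[1,-88.5,-51.6,30,0,0,0],[1,-118,-68.8,40,0,0,0],[1,-147.6,-86.1,50,0,0,0]]]' >/dev/null
python3 -m pendant '[[[1,-29.5,-17.2,18,0,0,0.084],[1,-59,-34.4,36,0,0,0.168],[1,-88.5,-51.6,54,0,0,0.252],[1,-118,-68.8,72,0,0,0.336],[1,-147.6,-86.1,90,0,0,0.42]]]'
python3 -m pendant '[[[1,0,0,0,0,0,0],[1,0,0,0,0,0,0]]]'
python3 - <<'E'
from h import *
print(shift([.513,.183,.177]));print(ctrl.get_obs()["q"])
a=ctrl.camera("top");b=ctrl.camera("side")
o=px("top",np.array([.513,.183,.025])).astype(int);q=px("side",np.array([.513,.183,.025])).astype(int);print(o,q)
cv2.imwrite("pics/pre.png",np.hstack([cv2.resize(i[v-30:v+30,u-40:u+40,::-1],(400,300),interpolation=cv2.INTER_CUBIC) for i,(u,v) in((a,o),(b,q))]))
E
```

```text
time_s: 1.95
eef_pos: [0.5137, 0.1817, 0.2641]
eef_rot: [0.0, 0.344, 0.939, 0.0]
wrist_force: [0.3, 0.5, 1.4]
opening: 1.001
grasp_force: 0.0
time_s: 2.12
eef_pos: [0.5133, 0.1815, 0.2633]
eef_rot: [-0.001, 0.343, 0.939, -0.001]
wrist_force: [-0.7, 0.0, 1.0]
opening: 1.0
grasp_force: 0.0
[ 1.0276411   1.10663207 86.32216781]
[ 1.21812073e-01  2.86704380e-01  1.79189549e+00  1.37648399e-05
  1.06557731e+00 -7.48069319e-01]
[192 193] [252 249]
```

View pics/pre.png

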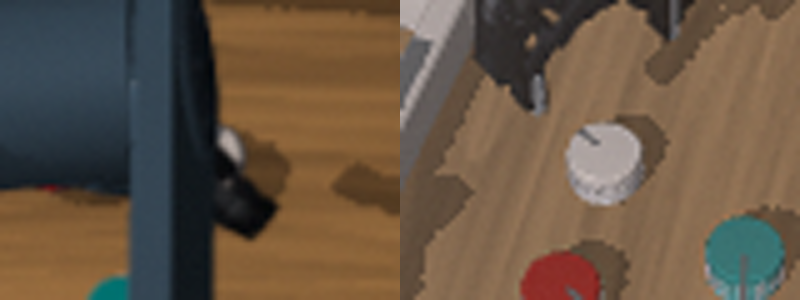

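The top view is mostly hidden by the arm. The side view shows the knob's top centre at about (252.6,249), as predicted, with the fingers above it. I'll descend and grip.

```bash
python3 -m pendant '[[[1,1,1,25,0,0,0],[1,1,1,50,0,0,0],[1,1,1,70,0,0,0],[1,1,1,82,0,0,0],[1,1,1,86,0,0,0]]]' 
python3 -m pendant '[[[0.4,0,0,0,0,0,0],[0.4,0,0,0,0,0,0],[0.3,0,0,0,0,0,0],[0.2,0,0,0,0,0,0],[0.2,0,0,0,0,0,0]]]'
python3 -m pendant '[[[0.2,0,0,0,0,0,0],[0.2,0,0,0,0,0,0],[0.2,0,0,0,0,0,0],[0.2,0,0,0,0,0,0],[0.2,0,0,0,0,0,0]]]'
```

```text
time_s: 2.63
eef_pos: [0.5112, 0.1855, 0.1775]
eef_rot: [-0.001, 0.341, 0.94, -0.001]
wrist_force: [-1.3, -0.0, 0.9]
opening: 1.0
grasp_force: 0.0
time_s: 3.05
eef_pos: [0.5133, 0.1848, 0.1806]
eef_rot: [0.001, 0.342, 0.94, 0.001]
wrist_force: [-3.1, -1.0, 7.0]
opening: 0.514
grasp_force: 60.2
time_s: 3.47
eef_pos: [0.5133, 0.1847, 0.1806]
eef_rot: [0.001, 0.342, 0.94, 0.001]
wrist_force: [-3.0, -0.3, 6.9]
opening: 0.514
grasp_force: 60.2
```

```bash
python3 -m pendant '[[[0.2,0,0,-20,0,0,0],[0.2,0,0,-45,0,0,0],[0.2,0,0,-70,0,0,0],[0.2,0,0,-90,0,0,0],[0.2,0,0,-100,0,0,0]]]' 
python3 -m pendant '[[[0.2,-30,-1,0,0,0,0],[0.2,-65,-3,0,0,0,0],[0.2,-100,-5,0,0,0,-0.09],[0.2,-135,-6,0,0,0,-0.18],[0.2,-170,-8,0,0,0,-0.28]]]'
python3 -m pendant '[[[0.2,0,0,0,0,0,0],[0.2,0,0,0,0,0,0],[0.2,0,0,0,0,0,0]]]'
python3 - <<'E'
from h import *
o=ctrl.get_obs();g=o["eef_pos"]+np.array([0,0,-.17]);print(shift([.679,.030,.277]),np.round(o["q"],3),np.round(o["torque"],3))
a=ctrl.camera("top");b=ctrl.camera("side")
u,v=px("side",g).astype(int);print(u,v)
s=b[v-50:v+50,u-65:u+68,::-1];cv2.imwrite("pics/held.png",cv2.resize(s,(798,600),interpolation=cv2.INTER_CUBIC))
E
```

```text
time_s: 3.88
eef_pos: [0.5136, 0.1847, 0.2824]
eef_rot: [0.002, 0.342, 0.94, 0.001]
wrist_force: [1.1, -1.0, -2.2]
opening: 0.513
grasp_force: 62.0
time_s: 4.3
eef_pos: [0.6385, 0.0681, 0.2785]
eef_rot: [-0.0, 0.205, 0.979, 0.0]
wrist_force: [0.5, 1.2, -2.4]
opening: 0.512
grasp_force: 62.1
time_s: 4.55
eef_pos: [0.6371, 0.0692, 0.2779]
eef_rot: [-0.001, 0.208, 0.978, 0.0]
wrist_force: [-0.1, 0.5, -2.2]
opening: 0.515
grasp_force: 62.0
[-54.22180333 -18.7175296    0.79836154] [-0.077  0.455  1.526  0.     1.162 -1.228] [0.033 0.008 0.016]
222 197
```

View pics/held.png

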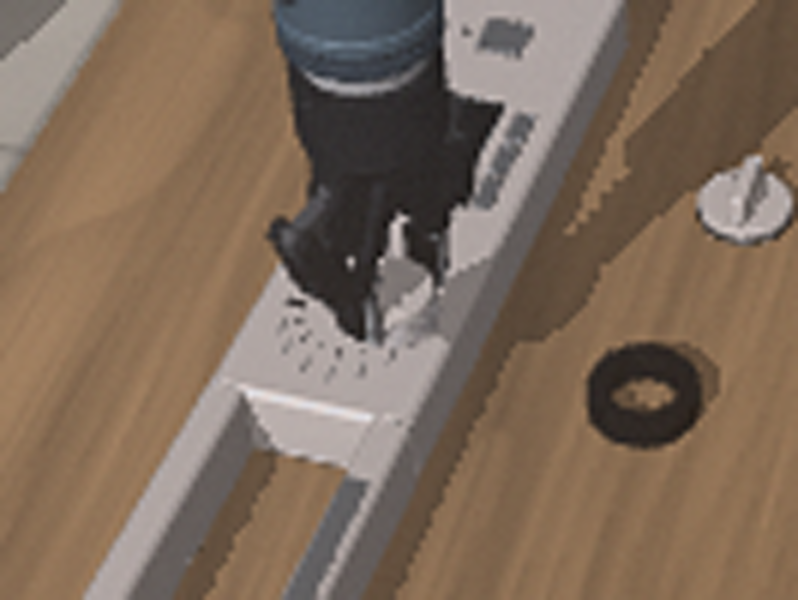

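The knob is held upright between the fingers beside the dial at about (220,200), and its underside clears the spindle. I'll cross-check the dial position between the two cameras while moving over it.

```bash
python3 -m pendant '[[[0.2,-15,-5,0,0,0,0],[0.2,-35,-12,0,0,0,0],[0.2,-50,-17,0,0,0,0],[0.2,-54.2,-18.7,8,0,0,0],[0.2,-54.2,-18.7,16,0,0,0]]]'
python3 - <<'E'
from h import *
print("side spindle",w("side",(215.6,197.2),.0655),"top",w("top",(242.3,139.7),.0655),"off top",w("top",(242.9,129.5),.05))
b=cv2.imread("pics/side0.png");t=cv2.imread("pics/top0.png")
for n,im in(("top",t),("side",b)):
    c=px(n,np.array([.679,.03,.058])).astype(int)
    g=cv2.cvtColor(im,cv2.COLOR_BGR2GRAY)[c[1]-9:c[1]+9,c[0]-9:c[0]+9].astype(float)
    wt=np.clip(110-g,0,None);yy,xx=np.mgrid[-9:9,-9:9];print(n,c,"dark centroid",c[0]+(wt*xx).sum()/wt.sum(),c[1]+(wt*yy).sum()/wt.sum(),"pred mid-spindle",px(n,np.array([.679,.03,.058])))
o=ctrl.get_obs();print(o["eef_pos"],o["wrist_force"])
E
```

```text
time_s: 5.07
eef_pos: [0.6798, 0.0302, 0.2627]
eef_rot: [0.001, 0.208, 0.978, 0.0]
wrist_force: [0.3, 0.4, -2.0]
opening: 0.513
grasp_force: 62.0
side spindle [0.67701318 0.03321128 0.0655    ] top [0.6791405 0.0290745 0.0655   ] off top [0.71477784 0.02843606 0.05      ]
top [242 140] dark centroid 242.83698079499777 140.6895935685574 pred mid-spindle [242.08285297 140.26750276]
side [215 198] dark centroid 214.92243975903614 198.9390060240964 pred mid-spindle [215.5591087 198.0361233]
[0.67983949 0.03018602 0.26270731] [ 0.33805407  0.37785201 -1.99278015]
```

Both cameras agree on about (0.679, 0.030) to within 2–3 mm, which is inside the lead-in. I'll descend gently.

```bash
python3 -m pendant '[[[0.2,0,0,5,0,0,0],[0.2,0,0,10,0,0,0],[0.2,0,0,13,0,0,0],[0.2,0,0,15,0,0,0],[0.2,0,0,15,0,0,0]]]'  
python3 -m pendant '[[[0.2,0,0,0.7,0,0,0],[0.2,0,0,1.4,0,0,0],[0.2,0,0,2,0,0,0],[0.2,0,0,2,0,0,0],[0.2,0,0,2,0,0,0]]]'
```

```text
time_s: 5.48
eef_pos: [0.6792, 0.0306, 0.247]
eef_rot: [-0.001, 0.207, 0.978, -0.0]
wrist_force: [-1.0, 0.0, -1.9]
opening: 0.511
grasp_force: 62.0
time_s: 5.9
eef_pos: [0.6797, 0.0301, 0.2459]
eef_rot: [0.0, 0.207, 0.978, -0.0]
wrist_force: [-0.4, -0.5, -2.5]
opening: 0.51
grasp_force: 62.0
```

```bash
python3 -m pendant '[[[0.2,0,0,0.7,0,0,0],[0.2,0,0,1.4,0,0,0],[0.2,0,0,2,0,0,0],[0.2,0,0,2,0,0,0]]]'  
python3 -m pendant '[[[0.2,0,0,0.5,0,0,0],[0.2,0,0,1,0,0,0],[0.2,0,0,1,0,0,0],[0.2,0,0,1,0,0,0]]]'
```

```text
time_s: 6.23
eef_pos: [0.6797, 0.0299, 0.2439]
eef_rot: [0.0, 0.207, 0.978, -0.0]
wrist_force: [-0.8, -1.2, 0.0]
opening: 0.513
grasp_force: 62.1
time_s: 6.57
eef_pos: [0.6797, 0.0299, 0.2432]
eef_rot: [0.0, 0.207, 0.978, -0.0]
wrist_force: [-1.8, -1.6, 3.4]
opening: 0.512
grasp_force: 62.5
```

```bash
python3 -m pendant '[[[0.2,-0.2,-0.5,0,0,0,0.1],[0.2,-0.2,-0.5,0,0,0,0.2],[0.2,-0.2,-0.5,0,0,0,0.2]]]'  
python3 -m pendant '[[[0.2,0,0,0,0,0,0.1],[0.2,0,0,0,0,0,0.2],[0.2,0,0,0,0,0,0.2]]]'
```

```text
time_s: 6.82
eef_pos: [0.6797, 0.0294, 0.2429]
eef_rot: [0.0, 0.306, 0.952, -0.0]
wrist_force: [-0.6, -1.4, 2.7]
opening: 0.511
grasp_force: 62.4
time_s: 7.07
eef_pos: [0.6793, 0.0295, 0.242]
eef_rot: [-0.0, 0.398, 0.917, -0.0]
wrist_force: [-1.0, -1.1, -0.6]
opening: 0.513
grasp_force: 62.2
```

```bash
python3 -m pendant '[[[0.2,0,0,0.5,0,0,0],[0.2,0,0,1,0,0,0],[0.2,0,0,1.2,0,0,0],[0.2,0,0,1.2,0,0,0]]]'
```

```text
time_s: 7.4
eef_pos: [0.6794, 0.0295, 0.2411]
eef_rot: [-0.0, 0.397, 0.918, -0.0]
wrist_force: [-2.3, -1.9, -1.6]
opening: 0.515
grasp_force: 62.2
```

```bash
python3 -m pendant '[[[0.2,0,0,0.5,0,0,0],[0.2,0,0,1,0,0,0],[0.2,0,0,1.2,0,0,0],[0.2,0,0,1.2,0,0,0]]]'
python3 -m pendant '[[[0.2,0,0,0.5,0,0,0],[0.2,0,0,1,0,0,0],[0.2,0,0,1,0,0,0]]]'
```

```text
time_s: 7.73
eef_pos: [0.6795, 0.0295, 0.2401]
eef_rot: [-0.0, 0.397, 0.918, -0.0]
wrist_force: [-2.3, -3.6, -2.1]
opening: 0.511
grasp_force: 62.2
time_s: 7.98
eef_pos: [0.6795, 0.0295, 0.2391]
eef_rot: [-0.0, 0.398, 0.918, -0.0]
wrist_force: [-4.1, -3.8, -0.1]
opening: 0.516
grasp_force: 62.2
```

```bash
python3 -m pendant '[[[0.2,0,-0.6,0,0,0,0],[0.2,0,-1.1,0,0,0,0],[0.2,0,-1.1,0,0,0,0],[0.2,0,-1.1,0,0,0,0]]]'
python3 -c "
from bench import ctrl;print(ctrl.get_obs()['torque'])"
python3 -m pendant '[[[0.2,0,0,0,0,0,0.06],[0.2,0,0,0,0,0,0.06],[0.2,0,0,0,0,0,0.06]]]'
python3 -c "
from bench import ctrl;print(ctrl.get_obs()['torque'])"
```

```text
time_s: 8.32
eef_pos: [0.679, 0.0291, 0.2393]
eef_rot: [0.0, 0.398, 0.918, 0.0]
wrist_force: [0.7, -0.1, -2.8]
opening: 0.512
grasp_force: 62.2
[-0.04961725 -0.00018479  0.01437745]
time_s: 8.57
eef_pos: [0.6791, 0.029, 0.2395]
eef_rot: [0.0, 0.424, 0.906, 0.0]
wrist_force: [1.3, 0.2, -2.6]
opening: 0.511
grasp_force: 62.1
[-0.07995781 -0.14533675  0.04973436]
```

```bash
python3 -m pendant '[[[0.2,0,0,0.5,0,0,0],[0.2,0,0,1,0,0,0],[0.2,0,0,1.5,0,0,0],[0.2,0,0,1.5,0,0,0]]]'
python3 -m pendant '[[[0.2,0,0,0.4,0,0,0],[0.2,0,0,0.8,0,0,0],[0.2,0,0,0.8,0,0,0]]]'
```

```text
time_s: 8.9
eef_pos: [0.679, 0.0289, 0.2383]
eef_rot: [0.0, 0.425, 0.905, 0.0]
wrist_force: [0.4, 0.8, 1.8]
opening: 0.513
grasp_force: 62.2
time_s: 9.15
eef_pos: [0.679, 0.0289, 0.2376]
eef_rot: [0.0, 0.425, 0.905, 0.0]
wrist_force: [-1.5, 0.9, 4.4]
opening: 0.514
grasp_force: 62.4
```

```bash
python3 -m pendant '[[[0.2,0,0,0.4,0,0,0],[0.2,0,0,0.4,0,0,0],[0.2,0,0,0.4,0,0,0]]]'
python3 -m pendant '[[[0.2,0,0,0.3,0,0,0],[0.2,0,0,0.3,0,0,0],[0.2,0,0,0.3,0,0,0]]]'
```

```text
time_s: 9.4
eef_pos: [0.6786, 0.0288, 0.2359]
eef_rot: [-0.0, 0.425, 0.905, -0.0]
wrist_force: [2.7, -0.4, -1.6]
opening: 0.517
grasp_force: 62.0
time_s: 9.65
eef_pos: [0.6785, 0.0288, 0.2355]
eef_rot: [-0.001, 0.425, 0.905, -0.0]
wrist_force: [1.3, -0.8, -2.4]
opening: 0.514
grasp_force: 62.0
```

It passed the nose at about 7 N. I'll push it on home.

```bash
python3 -m pendant '[[[0.2,0,0,0.6,0,0,0],[0.2,0,0,1.2,0,0,0],[0.2,0,0,1.6,0,0,0],[0.2,0,0,1.6,0,0,0]]]'
python3 -m pendant '[[[0.2,0,0,0.5,0,0,0],[0.2,0,0,1,0,0,0],[0.2,0,0,1,0,0,0]]]'
```

```text
time_s: 9.98
eef_pos: [0.6786, 0.0288, 0.2343]
eef_rot: [-0.0, 0.425, 0.905, -0.0]
wrist_force: [0.1, -0.9, -3.1]
opening: 0.512
grasp_force: 62.0
time_s: 10.23
eef_pos: [0.6787, 0.0289, 0.2336]
eef_rot: [-0.0, 0.425, 0.905, 0.0]
wrist_force: [0.1, 0.4, -1.1]
opening: 0.513
grasp_force: 62.0
```

```bash
python3 -m pendant '[[[0.2,0,0,0.5,0,0,0],[0.2,0,0,1,0,0,0],[0.2,0,0,1,0,0,0]]]'
python3 -m pendant '[[[0.2,0,0,0.5,0,0,0],[0.2,0,0,0.8,0,0,0],[0.2,0,0,0.8,0,0,0]]]'
```

```text
time_s: 10.48
eef_pos: [0.6789, 0.0289, 0.233]
eef_rot: [0.0, 0.425, 0.905, 0.0]
wrist_force: [-0.6, 1.3, -0.0]
opening: 0.51
grasp_force: 62.1
time_s: 10.73
eef_pos: [0.679, 0.0289, 0.2326]
eef_rot: [0.0, 0.425, 0.905, 0.0]
wrist_force: [-2.0, 0.1, 4.6]
opening: 0.516
grasp_force: 62.4
```

It is home: the stop is stiff at the expected level with about 7 N. I'll relieve the pressure and turn counter-clockwise 0.65 rad to off.

```bash
python3 -m pendant '[[[0.2,0,0,-1,0,0,0],[0.2,0,0,-2,0,0,0],[0.2,0,0,-2,0,0,0]]]'
python3 -m pendant '[[[0.2,0,0,0,0,0,-0.08],[0.2,0,0,0,0,0,-0.16],[0.2,0,0,0,0,0,-0.24],[0.2,0,0,0,0,0,-0.32],[0.2,0,0,0,0,0,-0.32]]]'
python3 -m pendant '[[[0.2,0,0,0,0,0,-0.08],[0.2,0,0,0,0,0,-0.16],[0.2,0,0,0,0,0,-0.24],[0.2,0,0,0,0,0,-0.33],[0.2,0,0,0,0,0,-0.33]]]'
python3 - <<'E'
from h import *
b=ctrl.camera("side");u,v=px("side",np.array([.679,.03,.07])).astype(int);print(u,v)
cv2.imwrite("pics/turned.png",cv2.resize(b[v-30:v+30,u-40:u+40,::-1],(800,600),interpolation=cv2.INTER_CUBIC))
print(ctrl.get_obs()["torque"])
E
```

```text
time_s: 10.98
eef_pos: [0.6786, 0.0288, 0.2335]
eef_rot: [-0.0, 0.425, 0.905, -0.0]
wrist_force: [0.2, 0.0, -0.8]
opening: 0.515
grasp_force: 62.2
time_s: 11.4
eef_pos: [0.6789, 0.0285, 0.2334]
eef_rot: [0.0, 0.274, 0.962, -0.0]
wrist_force: [2.3, -0.4, -1.8]
opening: 0.512
grasp_force: 62.2
time_s: 11.82
eef_pos: [0.6788, 0.0285, 0.2335]
eef_rot: [-0.0, 0.113, 0.994, -0.0]
wrist_force: [0.8, -1.5, -2.8]
opening: 0.515
grasp_force: 62.1
215 195
[-0.32027997 -0.26195299 -0.00956666]
```

View pics/turned.png

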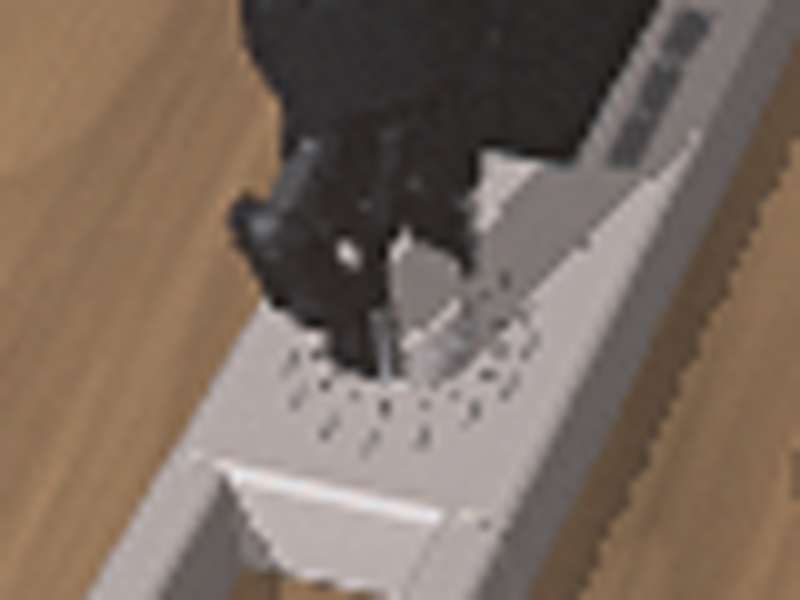

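The knob sits low on the dial with the fingers around it, at about (216,193), and the pointer is hidden. I'll release, retreat and check.

```bash
python3 -m pendant '[[[0.6,0,0,0,0,0,0],[0.8,0,0,0,0,0,0],[1,0,0,0,0,0,0],[1,0,0,0,0,0,0],[1,0,0,0,0,0,0]]]'
python3 -m pendant '[[[1,0,0,-10,0,0,0],[1,0,0,-25,0,0,0],[1,0,0,-50,0,0,0],[1,0,0,-75,0,0,0],[1,0,0,-90,0,0,0]]]'
python3 -m pendant '[[[1,35,-8,0,0,0,0],[1,75,-17,0,0,0,0],[1,115,-26,0,0,0,0],[1,155,-35,0,0,0,0],[1,195,-45,0,0,0,0]]]'
python3 - <<'E'
from h import *
t=ctrl.camera("top");b=ctrl.camera("side")
S=[]
for n,im in(("top",t),("side",b)):
    c=px(n,np.array([.685,.03,.07])).astype(int);print(n,c)
    S.append(cv2.resize(im[c[1]-25:c[1]+25,c[0]-20:c[0]+20,::-1],(400,500),interpolation=cv2.INTER_CUBIC))
cv2.imwrite("pics/rel.png",np.hstack(S));np.save("t.npy",t);np.save("s.npy",b)
E
```

```text
time_s: 12.28
eef_pos: [0.6788, 0.029, 0.2341]
eef_rot: [0.0, 0.114, 0.993, 0.0]
wrist_force: [-0.0, 0.2, -0.0]
opening: 1.0
grasp_force: 0.0
time_s: 12.7
eef_pos: [0.6796, 0.0288, 0.3291]
eef_rot: [0.003, 0.114, 0.994, -0.0]
wrist_force: [0.7, -1.4, 0.6]
opening: 1.002
grasp_force: 0.0
time_s: 13.12
eef_pos: [0.477, 0.0292, 0.3253]
eef_rot: [0.001, 0.114, 0.994, -0.0]
wrist_force: [-1.0, -0.2, 0.5]
opening: 1.0
grasp_force: 0.0
top [241 137]
side [213 195]
```

View pics/rel.png

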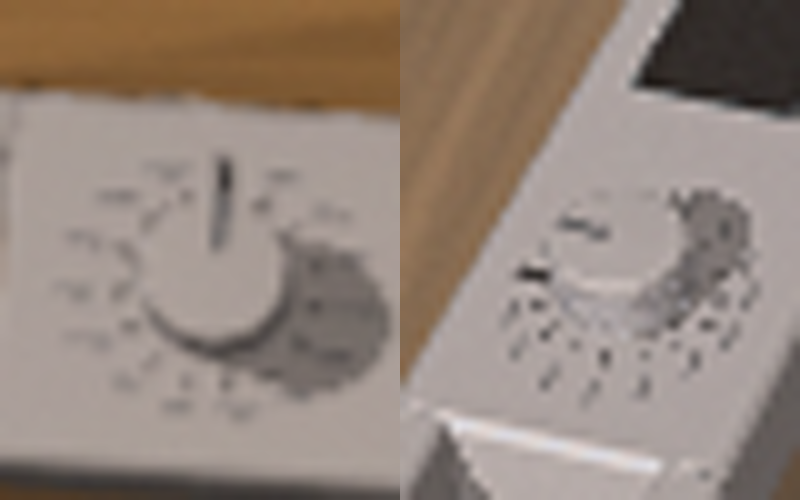

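In the top view the pointer and the long off mark line up, both at about (243,130–135). The side view shows the knob level and low. I'll quantify the angle.

Run:
```python
from h import *
for n,f,sc in(("top","t.npy",1),("side","s.npy",1)):
    im=np.load(f);g=cv2.cvtColor(im,cv2.COLOR_RGB2GRAY).astype(float)
    g=cv2.resize(g,None,fx=4,fy=4,interpolation=cv2.INTER_LINEAR)
    def fit(z,x0,x1,hw):
        # sample world grid in frame along panel x from dial
        th=-.056;c=np.array([.679,.0295])
        s=np.arange(x0,x1,.001);t=np.arange(-hw,hw,.0005);res=[]
        for a in s:
            v=[]
            for b in t:
                p=np.r_[c+a*np.array([np.cos(th),np.sin(th)])+b*np.array([-np.sin(th),np.cos(th)]),z]
                q=(px(n,p)+.5)*4-.5;v.append(g[int(round(q[1])),int(round(q[0]))])
            v=np.array(v);d=np.clip(np.median(v)-8-v,0,None);res.append((d*t).sum()/(d.sum()+1e-9)*1000)
        k=np.polyfit(s,np.array(res)/1000,1);print(n,z,"rel angle",round(k[0],3),np.round(res,1).tolist())
    fit(.0775,.010,.020,.007); fit(.05,.030,.039,.005)
```

```text
top 0.0775 rel angle -0.104 [0.0, -0.1, -0.2, -0.2, -0.3, -0.4, -0.4, -0.6, -0.8, -0.9]
top 0.05 rel angle 0.052 [0.3, 0.5, 0.5, 0.4, 0.5, 0.6, 0.6, 0.7, 0.8]
side 0.0775 rel angle -0.294 [-1.2, -1.1, -1.2, -1.8, -2.9, -3.2, -3.5, -3.5, -3.2, -3.1]
side 0.05 rel angle -0.048 [-1.4, -2.0, -2.5, -2.8, -2.8, -2.7, -2.4, -2.1, -2.1]
```

The pointer is about 0.05–0.1 rad clockwise of the mark. I'll regrip in stages so the closing swing doesn't push on the knob, and turn 0.07 rad counter-clockwise.

```bash
python3 -m pendant '[[[0.62,-35,8,0,0,0,0],[0.62,-75,17,0,0,0,0],[0.62,-115,26,0,0,0,0],[0.62,-155,35,0,0,0,0],[0.62,-195,45,0,0,0,0]]]'
python3 -m pendant '[[[0.62,0,0,0,0,0,0],[0.62,0,0,20,0,0,0],[0.62,0,0,35,0,0,0],[0.62,0,0,45,0,0,0],[0.62,0,0,50,0,0,0]]]'
python3 -m pendant '[[[0.62,0,0,10,0,0,0],[0.62,0,0,20,0,0,0],[0.62,0,0,30,0,0,0],[0.62,0,0,36,0,0,0],[0.62,0,0,36,0,0,0]]]'
python3 -m pendant '[[[0.58,0,0,0,0,0,0],[0.56,0,0,0,0,0,0],[0.54,0,0,0,0,0,0],[0.54,0,0,0,0,0,0]]]'
```

```text
time_s: 13.63
eef_pos: [0.681, 0.0288, 0.3261]
eef_rot: [0.001, 0.114, 0.994, -0.0]
wrist_force: [0.6, 0.2, 0.2]
opening: 0.621
grasp_force: 0.0
time_s: 14.05
eef_pos: [0.6786, 0.0289, 0.2732]
eef_rot: [-0.001, 0.114, 0.994, 0.0]
wrist_force: [-0.1, -0.3, -0.2]
opening: 0.623
grasp_force: 0.0
time_s: 14.47
eef_pos: [0.678, 0.0289, 0.2359]
eef_rot: [-0.001, 0.114, 0.994, 0.0]
wrist_force: [0.2, 0.6, -0.6]
opening: 0.622
grasp_force: 0.0
time_s: 14.8
eef_pos: [0.6791, 0.0286, 0.2387]
eef_rot: [0.001, 0.114, 0.994, -0.0]
wrist_force: [-0.3, -1.2, -0.1]
opening: 0.544
grasp_force: 0.6
```

```bash
python3 -m pendant '[[[0.52,0,0,0,0,0,0],[0.5,0,0,0,0,0,0],[0.45,0,0,0,0,0,0]]]'
python3 -m pendant '[[[0.45,0,0,0,0,0,-0.035],[0.45,0,0,0,0,0,-0.07],[0.45,0,0,0,0,0,-0.07],[0.45,0,0,0,0,0,-0.07]]]'
```

```text
time_s: 15.05
eef_pos: [0.6791, 0.0286, 0.2388]
eef_rot: [0.001, 0.114, 0.994, -0.0]
wrist_force: [-1.1, -2.0, 4.0]
opening: 0.511
grasp_force: 60.2
time_s: 15.38
eef_pos: [0.6791, 0.0286, 0.2386]
eef_rot: [0.001, 0.079, 0.997, -0.0]
wrist_force: [-2.0, -3.1, 6.3]
opening: 0.502
grasp_force: 60.3
```

```bash
python3 -m pendant '[[[0.7,0,0,0,0,0,0],[0.9,0,0,0,0,0,0],[1,0,0,0,0,0,0],[1,0,0,0,0,0,0]]]'
python3 -m pendant '[[[1,0,0,-10,0,0,0],[1,0,0,-25,0,0,0],[1,0,0,-50,0,0,0],[1,0,0,-75,0,0,0],[1,0,0,-90,0,0,0]]]'
python3 -m pendant '[[[1,35,-6,0,0,0,0],[1,75,-12,0,0,0,0],[1,115,-18,0,0,0,0],[1,155,-25,0,0,0,0],[1,195,-31,0,0,0,0]]]'
python3 - <<'E'
from h import *
t=ctrl.camera("top");b=ctrl.camera("side")
S=[]
for n,im in(("top",t),("side",b)):
    c=px(n,np.array([.685,.03,.07])).astype(int)
    S.append(cv2.resize(im[c[1]-25:c[1]+25,c[0]-20:c[0]+20,::-1],(400,500),interpolation=cv2.INTER_CUBIC))
cv2.imwrite("pics/rel2.png",np.hstack(S))
E
```

```text
time_s: 15.72
eef_pos: [0.6786, 0.0291, 0.2374]
eef_rot: [-0.0, 0.079, 0.997, 0.0]
wrist_force: [0.1, 0.2, 0.5]
opening: 1.0
grasp_force: 0.0
time_s: 16.13
eef_pos: [0.6796, 0.0288, 0.3329]
eef_rot: [0.003, 0.079, 0.997, -0.0]
wrist_force: [0.6, 0.6, 1.7]
opening: 1.002
grasp_force: 0.0
time_s: 16.55
eef_pos: [0.4797, 0.0289, 0.3293]
eef_rot: [0.001, 0.079, 0.997, -0.0]
wrist_force: [0.5, -0.8, 0.8]
opening: 0.999
grasp_force: 0.0
```

View pics/rel2.png

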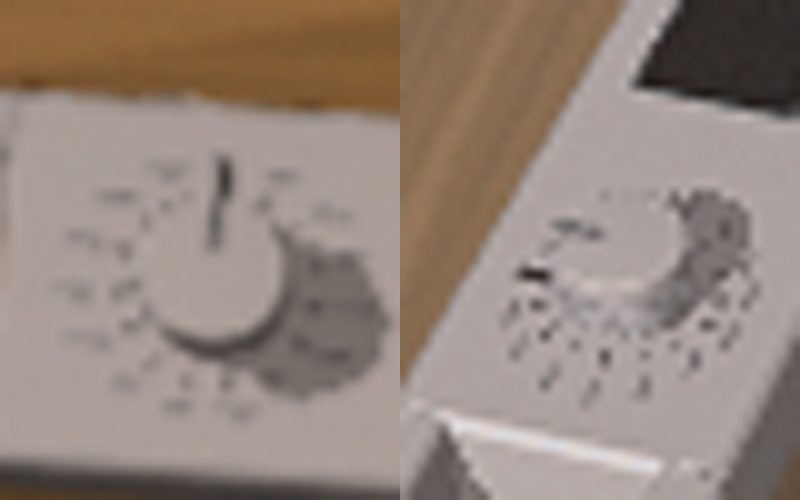

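The pointer now runs parallel to the off mark: it slopes about −0.05 rad against the panel's −0.056, and the leftover sideways shift is parallax. The knob is home and the gripper is clear, so I'll hand in.

```bash
python3 -c "
from bench import ctrl;print(ctrl.hand_in())"
```

```text
the job is handed in; nothing more can be done
None
```

The knob is snapped fully home on the spindle, its pointer is at the off mark to within what the pictures show, the gripper is clear, and the job is handed in at about 17 s. The push readings peaked near 9 N, and I touched nothing else on the worktop.

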